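# Load a stencil jig and seat the stencil frame on its three ball feet

## Task

Get the stencil jig ready for painting: lay the wooden plaque flat on the jig board between the four dark corner stops and let go of it. Then pick up the stencil frame by its handle and lower it gently over the plaque, each foot onto the seat of its own colour, so that all three ball feet sit fully home in the red cone, the blue groove and on the yellow flat pad. Leave the paint bottle, the tub and the cup standing where they are.

Things in the scene. Friction and masses are not known exactly. Their poses are not given: they have to be found in the camera images.
- jig: Plywood board 200 (x) x 160 (y) x 12 mm, fixed to the table, its place and turn vary. Origin: centre of its underside; z up. The plaque nest is at its middle; a red cone seat near the middle of its -x edge, a blue V groove at its +x +y corner, a yellow flat pad at its +x -y corner. All seats are slippery, at most 27 mm above the table.
- nest (a point): Centre of the nest, on the board's upper face (12 mm above the table), axes as the jig. Four dark wooden L-shaped corner stops, 10 mm tall, leave a space 106 (x) x 60 (y) mm for the plaque; between the stops the middle 78 mm of the long (x) sides are open for fingers.
- cone_seat (a point): Where the centre of the ball over the red cone lies when home: jig frame (-75, 0, 28) mm. The cone and groove sides slope at 45 degrees: a ball up to about 6 mm off slides home by itself when the frame is lowered and let go.
- groove_seat (a point): Where the centre of the ball over the blue groove lies when home: jig frame (60, 55, 28) mm. The groove runs towards the cone.
- flat_seat (a point): Where the centre of the ball over the yellow pad lies when home: jig frame (60, -55, 28) mm. The pad is a disc of 32 mm diameter, its top 18 mm above the table.
- plaque: Loose blank wooden plaque 100 (x) x 54 (y) x 18 (z) mm, about 70 g, lying flat on the table. Origin at the centre of its underside. Either end may go either way round. Lying in the nest its top is 30 mm above the table, 6 mm below the seated frame.
- frame: Loose white stencil frame, about 0.35 kg, on three 20 mm steel ball feet. Origin level with the balls' bottoms, z up; seated, it is 18 mm straight above the jig's origin, axes alike. Plate: x -92 to 78, y -70 to 70, z 18 to 26 mm, with a slotted metal stencil. Coloured dots on top mark the balls: red (-75, 0), blue (60, 55), yellow (60, -55) mm. Black bow handle over the middle.
- handle (a point): Middle of the frame's black handle bar: frame (0, 0, 68) mm, near the centre of mass. Bar along frame y, 120 mm long, 12 mm wide (x), 16 mm tall (z 60 to 76 mm), free space of 34 mm below it down to the frame; posts only at y -55 and 55 mm.
- cone_ball (a point): Centre of the ball under the red dot, frame (-75, 0, 10) mm.
- groove_ball (a point): Centre of the ball under the blue dot, frame (60, 55, 10) mm.
- flat_ball (a point): Centre of the ball under the yellow dot, frame (60, -55, 10) mm.
- paint: Bystander: green paint bottle, 40 mm diameter, 90 mm tall, standing; origin at the centre of its underside.
- tub: Bystander: white lidded tub, 68 mm diameter, 75 mm tall, standing; origin at the centre of its underside.
- cup: Bystander: black open cup, 72 mm rim diameter, 85 mm tall, standing; origin at the centre of its underside.
Not all that is in view belongs to the job. Of the things shaped like the frame, the white one is meant.

How it is judged:
On the way, in this order (a step that is already met when the one before it is completed fails the run):
1. the plaque lies flat in the nest, let go (x of plaque in the frame of nest between -0.006 and 0.006 m and y of plaque in the frame of nest between -0.006 and 0.006 m and z of plaque in the frame of nest between -0.0025 and 0.0025 m and angle between plaque's own z axis and vertical below 0.05 rad and angle between the x axis of plaque and the x axis of jig, either way round below 0.2 rad and contact force between the fingers and plaque below 0.05 N and linear speed of plaque below 0.02 m/s), for 0.2 s.
2. all three balls of the frame are home on their seats (distance between cone_ball and cone_seat below 0.003 m and distance between groove_ball and groove_seat below 0.003 m and distance between flat_ball and flat_seat below 0.003 m), for 0.2 s.
At the end, for the whole second after the job is handed in: The plaque lies flat on the board between the four stops (centre within 6 mm of the nest's, turned less than 0.2 rad and tilted less than 0.05 rad), each of the frame's three ball centres is within 3 mm of its seat's point (red on cone, blue in groove, yellow on flat), and both are at rest (all of step 2 and x of plaque in the frame of nest between -0.006 and 0.006 m and y of plaque in the frame of nest between -0.006 and 0.006 m and z of plaque in the frame of nest between -0.0025 and 0.0025 m and angle between plaque's own z axis and vertical below 0.05 rad and angle between the x axis of plaque and the x axis of jig, either way round below 0.2 rad and linear speed of each of plaque, frame below 0.01 m/s); the robot touches nothing.
It fails at once if the paint bottle is shifted more than 30 mm or tipped (distance of paint from where it was at the start of the episode above 0.03 m or angle between paint's own z axis and vertical above 0.3 rad).
It fails at once if the tub is shifted more than 30 mm or tipped (distance of tub from where it was at the start of the episode above 0.03 m or angle between tub's own z axis and vertical above 0.3 rad).
It fails at once if the cup is shifted more than 30 mm or tipped (distance of cup from where it was at the start of the episode above 0.03 m or angle between cup's own z axis and vertical above 0.3 rad).
It fails at once if the frame is dropped or rammed onto the jig (over 60 N) (contact force between frame and jig above 60 N).
It also fails if it takes over 67 s, if anything falls off the work surface, if the arm or the gripper's body presses on something with over 40 N, if the wrist force passes 120 N, or if a joint passes its speed limit or range.

## Robot

A 6-joint arm with a two-finger parallel gripper is mounted at the origin on the work surface. World frame = base frame: x ahead of the robot, y to its left, z up, the work surface at z = 0. Lengths are in m, angles in rad, forces in N, time in s.
With the tool pointing down it reaches from about 0.3 to 0.775 m from the base axis. Payload 14.6 kg.
Tool frame: the origin (TCP) lies midway between the tips of the shut fingers; the grasp point (between the pads) lies 19 mm behind it (ctrl.grip_depth is the distance from the TCP to the grasp point, in m); z points along the fingers, x is the direction in which the jaws open and shut, and the axes are right-handed (so a half turn about z gives the same grasp; the last joint's range is limited). The gripper opens to 94 mm and grips with 3 to 60 N. Pads are 16 mm wide; open, the fingers measure 119 mm over their backs; the gripper's body (75 mm by 177 mm) begins 78 mm behind the grasp point.
Start: joints at [1.17, 0.3, 1.521, -0, 1.321, -0.067], TCP at [0.18, 0.52, 0.205] pointing down, gripper open.
Joint ranges: [-3.03, 3.03], [-0.79, 2.21], [0.23, 2.52], [-1.04, 4.18], [0, 3.07], [-2.55, 2.55]. Speed limits (rad/s): [2.22, 2.22, 2.57, 3.14, 3.14, 3.14].

## Interface

Orientations are given as [roll, pitch, yaw] about the fixed x, y, z axes, in that order (R = Rz(yaw) Ry(pitch) Rx(roll)).
In Python, from station import ctrl gives the robot as it stands.
- The arm moves only by the tool play_rows, never from a script. Its argument "steps" is a list that holds one entry, the list of rows, each a list of 7 numbers: the shift along the tool's x, y, z in cm, then the turn, a rotation vector about the tool's x, y, z in rad, then the opening, from 0 (shut) to 1 (fully open). In form: [[[x, y, z, ax, ay, az, hand], ...]]. A call has 1 to 20 rows; each row is the pose to reach, as a shift and turn from the pose measured when the call began, along the tool's axes at that moment; what a row does not reach only later rows make up. A row lasts 1/12 s, in which the tool goes at most 41.7 mm and 7.16 degrees, less where a joint would pass 70% of its speed; a pose out of reach is approached as far as the arm can. A call with a gripper value outside its range is refused whole. The fingers move at their own pace and stop on an object; "force" is the grip in N (left out, the last holds). Time passes only in rows, so rows that repeat a pose let the fingers close. It gives the time, the measured TCP pose, the force and the opening at its end, in the units of the state.
- ctrl.get_obs(): the state, without advancing time (a new reading comes with each control period).
- ctrl.camera(name): name is "scene" or "side" or "wrist"; returns a dict with "frame" (420x560x3 uint8, blue, green, red), "fovy" (degrees; the focal length in pixels is half the picture's height over the tangent of half this angle, whatever the lens; pixels are square), "cx", "cy" (the principal point, pixels), "world_to_cam" (4x4, takes a point from world to camera coordinates). Camera axes: x right, y up, looking along -z (the intrinsics and any distortion apply to the point x, -y, -z); pixel columns grow to the right and rows downward; lengths in m; the calibration is good to about 2 mm. The wrist camera is an equidistant fisheye: a pixel r from the principal point sees the ray r / f radians off the axis. A picture is of the moment at which its call begins. There is no depth.
- ctrl.hand_in(): hands the job in, once; it reports no verdict.
The state is a dict: "time_s": time; "qpos": joint angles; "joint_vel": joint speeds; "tau": joint torques, N m; "ee_pos": TCP position; "eef_rot": TCP orientation; "force": force on the tool from outside, world axes, zero at the start; "moment": the same for the moment, N m; "grip_width": finger opening in m.
Only numpy, scipy, OpenCV 4.12 (cv2) and the standard library are available. Lean on these libraries where they do the work, as an engineer would, in place of code of your own. Each camera call takes 0.05 s, during which the arm holds its last target. There are 200 camera calls.

## Working session

There is one attempt and no reset: what is moved stays moved. The work goes in short steps, Python scripts to look and compute and a tool call to move; the robot and the scene stay as the last step left them, time stands still between calls to the robot, and variables do not carry over. Pictures are saved under pics/ and viewed, about 8 in all and at most 12, crops included, and the job is handed in when it is done.

Besides the shell and the picture viewer there is one more tool, called after "Call:" by a JSON object that holds its "api" and its "payload". play_rows: Moves the arm, as the interface text tells. Its arguments: {"type":"object","properties":{"steps":{"type":"array"},"force":{"type":"number"}},"required":["steps"]}

```bash
mkdir -p pics; ls; cat > h.py <<'E'
import numpy as np, cv2, json
from station import ctrl
from scipy.spatial.transform import Rotation as R
def shot(n,f):
    c=ctrl.camera(n); cv2.imwrite('pics/'+f+'.png',c['frame'])
    json.dump({k:(np.asarray(v).tolist() if k!='frame' else 0) for k,v in c.items()},open('pics/'+f+'.json','w')); return c
def load(f):
    c=json.load(open('pics/'+f+'.json')); c['frame']=cv2.imread('pics/'+f+'.png'); return c
def ray(c,u,v,fish=False):
    f=210/np.tan(np.radians(c['fovy'])/2); x=(u-c['cx'])/f; y=(v-c['cy'])/f
    if fish:
        r=np.hypot(x,y); s=np.sin(r)/r if r>1e-9 else 1; d=np.array([x*s,-y*s,-np.cos(r)])
    else: d=np.array([x,-y,-1.])
    M=np.array(c['world_to_cam']); Rm=M[:3,:3]; return -Rm.T@M[:3,3], Rm.T@d
def onz(c,u,v,z,fish=False):
    o,d=ray(c,u,v,fish); return o+d*(z-o[2])/d[2]
E
python3 - <<'E'
from h import *
for n in('scene','side','wrist'):
    c=shot(n,n+'0'); print(n,{k:np.round(v,3).tolist() for k,v in c.items() if k!='frame'})
s=cv2.imread('pics/scene0.png');t=cv2.imread('pics/side0.png')
print(ctrl.get_obs())
E
```

```text
pics
scene {'fovy': 49.98, 'cx': 283.006, 'cy': 211.301, 'world_to_cam': [[0.814, 0.58, -0.014, -0.393], [-0.426, 0.614, 0.665, 0.182], [0.394, -0.536, 0.747, -1.436], [0.0, 0.0, 0.0, 1.0]]}
side {'fovy': 45.729, 'cx': 278.901, 'cy': 204.037, 'world_to_cam': [[0.789, -0.615, 0.002, -0.386], [0.401, 0.516, 0.757, -0.256], [-0.466, -0.596, 0.653, -1.176], [0.0, 0.0, 0.0, 1.0]]}
wrist {'fovy': 65.706, 'cx': 278.779, 'cy': 209.901, 'world_to_cam': [[0.326, 0.945, -0.001, -0.549], [-0.915, 0.316, -0.25, 0.029], [-0.236, 0.083, 0.968, -0.391], [0.0, 0.0, 0.0, 1.0]]}
{'time_s': 0.15, 'qpos': array([ 1.17037537e+00,  3.00329456e-01,  1.52143776e+00, -2.50969944e-05,
        1.32070542e+00, -6.66177406e-02]), 'joint_vel': array([-0.00187367, -0.0006593 , -0.00272751, -0.00059035, -0.0021101 ,
        0.00028493]), 'tau': array([ 1.66296697e-03, -5.31961906e+01, -3.52820671e+01,  7.08378246e-02,
        2.36353534e-02, -3.13838427e-05]), 'ee_pos': array([0.18014038, 0.51944848, 0.20502466]), 'eef_rot': array([-3.14155833e+00,  8.79640986e-04,  1.23699935e+00]), 'force': array([-0.35418026, -0.72763008, -0.43803796]), 'moment': array([-0.02582531, -0.03071985, -0.02248756]), 'grip_width': 0.09416020517609072}
```

View pics/scene0.png

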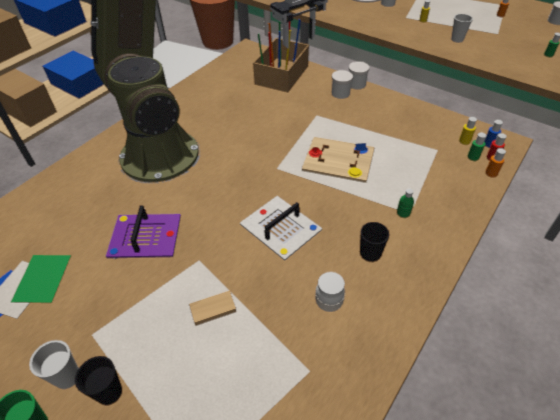

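View pics/side0.png

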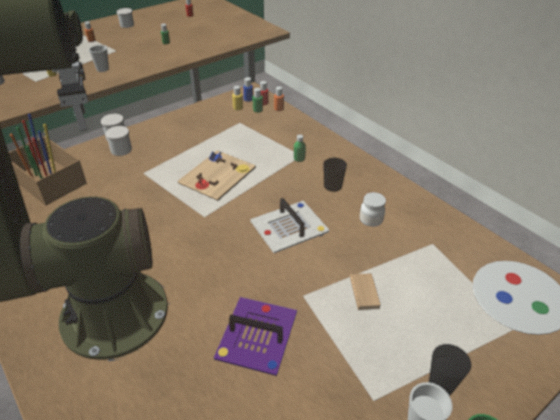

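Frame-shaped candidates: a white one with a bow handle at scene (281,226) and a purple one at (145,235). The white one fits the description. The plaque is at scene (212,307), the jig at (340,157). I'll measure these and check them in one enlarged crop.

```bash
python3 - <<'E'
from h import *
def blobs(hsv,lo,hi,box,mn=8):
    m=cv2.inRange(hsv,lo,hi); k=np.zeros_like(m); x0,y0,x1,y1=box; k[y0:y1,x0:x1]=255; m&=k
    n,l,st,ce=cv2.connectedComponentsWithStats(m)
    return [(int(st[i,4]),ce[i].round(1).tolist()) for i in range(1,n) if st[i,4]>=mn]
boxes={'scene0':{'jig':(295,130,385,185),'frame':(235,190,325,260)},'side0':{'jig':(170,140,265,205),'frame':(245,190,335,255)}}
for f,b in boxes.items():
    c=load(f);h=cv2.cvtColor(c['frame'],cv2.COLOR_BGR2HSV)
    for o,bx in b.items():
        for n,lo,hi in(('red',(0,170,100),(6,255,255)),('red2',(170,130,100),(180,255,255)),('blue',(105,130,60),(125,255,255)),('yel',(24,160,150),(34,255,255))):
            for a,p in blobs(h,lo,hi,bx):
                print(f,o,n,a,p,onz(c,*p,0.026 if o=='frame' else 0.022)[:2].round(4))
s=load('scene0')['frame'];t=load('side0')['frame']
q=lambda im,x,y:cv2.resize(im[y-36:y+36,x-48:x+48],(400,300),interpolation=cv2.INTER_CUBIC)
cv2.imwrite('pics/crop.png',np.vstack([np.hstack([q(s,281,226),q(s,340,157)]),np.hstack([q(s,212,307),q(t,365,291)])]))
E
```

```text
scene0 jig red 87 [315.2, 152.1] [0.4151 0.2677]
scene0 jig blue 75 [361.0, 147.8] [0.5219 0.366 ]
scene0 jig yel 109 [354.5, 171.9] [0.5592 0.2587]
scene0 frame red 14 [262.8, 211.4] [ 0.4327 -0.0245]
scene0 frame blue 22 [312.9, 227.0] [0.5752 0.0071]
scene0 frame yel 26 [283.5, 251.0] [ 0.5571 -0.1018]
```

View pics/crop.png

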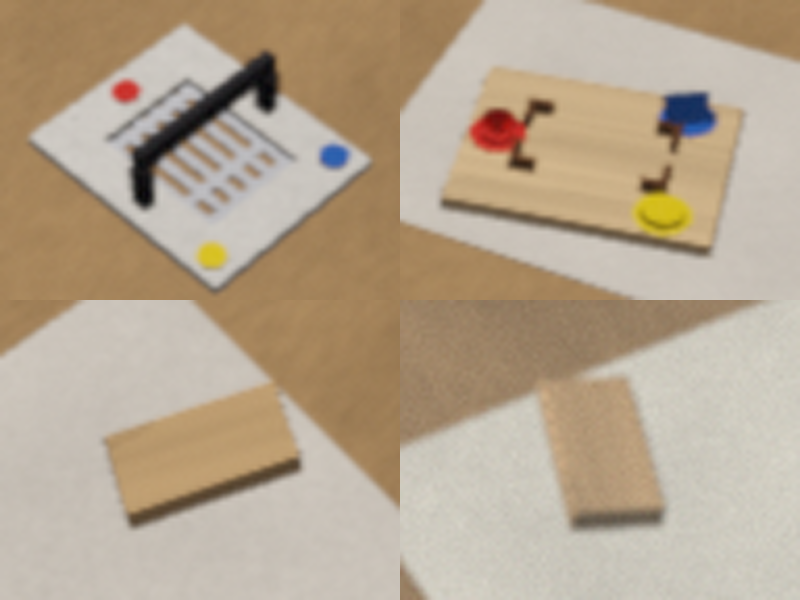

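```bash
cat >> h.py <<'E'
def fit(A,B):  # 2D rigid A->B
    A=np.array(A);B=np.array(B)[:,:2];a=A-A.mean(0);b=B-B.mean(0)
    th=np.arctan2((a[:,0]*b[:,1]-a[:,1]*b[:,0]).sum(),(a*b).sum());C=np.array([[np.cos(th),-np.sin(th)],[np.sin(th),np.cos(th)]])
    t=B.mean(0)-C@A.mean(0); return t,th,np.linalg.norm(A@C.T+t-B,axis=1)
T3=[[-.075,0],[.06,.055],[.06,-.055]]
E
python3 - <<'E'
from h import *
c=load('scene0');s=load('side0')
print('frame',fit(T3,[onz(c,*p,.026) for p in([262.8,211.4],[312.9,227],[283.5,251])]))
print('jig',fit(T3,[onz(c,315.2,152.1,.022),onz(c,361,147.8,.022),onz(c,354.5,171.9,.017)]))
P=[[-.05,.027],[.05,.027],[.05,-.027],[-.05,-.027]]
def pl(c,o,q,z=.018): return [onz(c,o[0]+x/4.1667-.5,o[1]+y/4.1667-.5,z) for x,y in q]
for nm,pts in(('scene',pl(c,(164,271),[(105,138),(273,84),(299,159),(131,216)])),('side',pl(s,(317,255),[(170,212),(140,83),(228,77),(262,208)]))):
    print('plaque',nm,fit(P,pts))
# jig corners scene (crop origin 292,121), top z=.012
J=[[-.1,.08],[.1,.08],[.1,-.08],[-.1,-.08]]
print('jig corners',fit(J,pl(c,(292,121),[(90,68),(343,110),(310,248),(43,200)],.012)))
for n,u,v,z in(('tub',330,280,.075),('cup',374,232,.085),('bottle',406,210,.03)): print(n,onz(c,u,v,z)[:2].round(3))
E
```

```text
frame (array([ 0.50685321, -0.03722348]), np.float64(-0.167812788868127), array([0.00030149, 0.00011395, 0.00036937]))
jig (array([0.4839179 , 0.29393422]), np.float64(0.35210429713313784), array([0.00160056, 0.00066142, 0.00225737]))
plaque scene (array([ 0.50956568, -0.32178219]), np.float64(0.9862634678910234), array([0.00073125, 0.0020482 , 0.00198536, 0.00292557]))
plaque side (array([ 0.50319719, -0.3202754 ]), np.float64(0.9731739881613521), array([0.00198269, 0.00229344, 0.00092451, 0.00161632]))
jig corners (array([0.48180374, 0.29735888]), np.float64(0.345351384435117), array([0.00271307, 0.00273651, 0.00364567, 0.00350526]))
tub [ 0.713 -0.137]
cup [0.731 0.037]
bottle [0.752 0.199]
```

The crop confirms the white frame, with a red, a blue and a yellow dot and the bow handle. Next I move to hover over the jig for a close look on the way.

```bash
cat >> h.py <<'E'
def goto(p,yaw):
    o=ctrl.get_obs();Rc=R.from_euler('xyz',o['eef_rot']);Rt=R.from_euler('xyz',[np.pi,0,yaw])
    d=Rc.inv().apply(np.array(p)-o['ee_pos'])*100; w=(Rc.inv()*Rt).as_rotvec()
    print('cm',d.round(2),'rot',w.round(3),'rows',round(max(np.linalg.norm(d)/4.17,np.linalg.norm(w)/.125),1))
E
python3 -c "
from h import *
goto([.483,.295,.23],.35)"
```

```text
cm [-11.29  35.97  -2.49] rot [0.    0.001 0.887] rows 9.1
```

Call:
{"api": "play_rows", "payload": {"steps": [[[-11.3, 36, -2.5, 0, 0, 0.887, 1], [-11.3, 36, -2.5, 0, 0, 0.887, 1], [-11.3, 36, -2.5, 0, 0, 0.887, 1], [-11.3, 36, -2.5, 0, 0, 0.887, 1], [-11.3, 36, -2.5, 0, 0, 0.887, 1], [-11.3, 36, -2.5, 0, 0, 0.887, 1], [-11.3, 36, -2.5, 0, 0, 0.887, 1], [-11.3, 36, -2.5, 0, 0, 0.887, 1], [-11.3, 36, -2.5, 0, 0, 0.887, 1], [-11.3, 36, -2.5, 0, 0, 0.887, 1], [-11.3, 36, -2.5, 0, 0, 0.887, 1], [-11.3, 36, -2.5, 0, 0, 0.887, 1], [-11.3, 36, -2.5, 0, 0, 0.887, 1]]]}}

```text
time_s: 1.23
ee_pos: [0.4823, 0.2956, 0.23]
eef_rot: [3.141, 0.001, 0.351]
force: [0.1, -0.1, -0.1]
grip_width: 0.094
```

```bash
python3 -c "
from h import *
c=shot('wrist','w_jig');cv2.imwrite('pics/w_jigv.png',c['frame'])
o=ctrl.get_obs();print(o['time_s'],o['ee_pos'],o['eef_rot'])
goto([.507,-.321,.2],-.59)"
```

```text
1.2833 [0.48226443 0.29574152 0.23013345] [3.14110047e+00 6.93499584e-04 3.51678423e-01]
cm [-18.92  58.75   3.06] rot [0.001 0.    0.942] rows 14.8
```

View pics/w_jig.png

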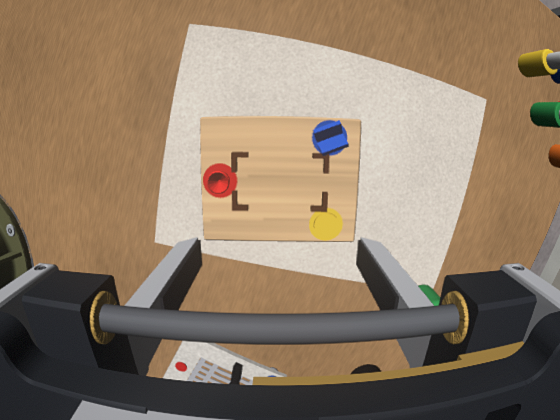

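The wrist view shows the whole jig: red cone (220,180), blue groove (330,137), yellow pad (326,223), and board corners (200,118), (361,121), (354,241), (204,240).

```bash
python3 - <<'E'
from h import *
c=load('w_jig');h=cv2.cvtColor(c['frame'],cv2.COLOR_BGR2HSV)
bx=np.zeros((420,560),np.uint8);bx[100:243,190:370]=255
pts=[]
for n,lo,hi,z in(('red',(0,150,60),(8,255,255),.024),('blue',(105,120,40),(125,255,255),.024),('yel',(24,150,120),(34,255,255),.018)):
    m=cv2.inRange(h,lo,hi)&bx; 
    if n=='red': m|=cv2.inRange(h,(172,150,60),(180,255,255))&bx
    k=max(cv2.findContours(m,0,1)[0],key=cv2.contourArea);(u,v),r=cv2.minEnclosingCircle(k)
    M=cv2.moments(cv2.convexHull(k));p=(M['m10']/M['m00'],M['m01']/M['m00']);print(n,(u,v),r,p);pts.append(onz(c,*p,z,True))
print('seats',fit(T3,pts))
J=[[-.1,.08],[.1,.08],[.1,-.08],[-.1,-.08]]
print('corners',fit(J,[onz(c,u,v,.012,True) for u,v in((200,118),(361,121),(354,241),(204,240))]))
S=[(232,152),(329,153),(327,210),(232,210)]  # stops' outer corners, z .022
q=[onz(c,u,v,.022,True) for u,v in S];print('stops centre',np.mean(q,0))
E
```

```text
red (219.62030029296875, 180.1842041015625) 17.139007568359375 (219.61267470802218, 180.13038483630098)
blue (330.32684326171875, 136.90805053710938) 18.118865966796875 (329.23046251993617, 136.12639553429025)
yel (325.45703125, 223.86676025390625) 16.28719139099121 (325.57371581054036, 224.19279519679787)
seats (array([0.48152236, 0.30240193]), np.float64(0.3398541097447675), array([0.00237365, 0.00164841, 0.00088271]))
corners (array([0.48281073, 0.30023058]), np.float64(0.34041625375459167), array([0.00117204, 0.00219616, 0.00215438, 0.00118429]))
stops centre [0.48254419 0.30166205 0.022     ]
```

Call:
{"api": "play_rows", "payload": {"steps": [[[-9, 29, 1, 0, 0, 0.47, 1], [-9, 29, 1, 0, 0, 0.47, 1], [-9, 29, 1, 0, 0, 0.47, 1], [-9, 29, 1, 0, 0, 0.47, 1], [-9, 29, 1, 0, 0, 0.47, 1], [-9, 29, 1, 0, 0, 0.47, 1], [-19, 58.7, 3, 0, 0, 0.942, 1], [-19, 58.7, 3, 0, 0, 0.942, 1], [-19, 58.7, 3, 0, 0, 0.942, 1], [-19, 58.7, 3, 0, 0, 0.942, 1], [-19, 58.7, 3, 0, 0, 0.942, 1], [-19, 58.7, 3, 0, 0, 0.942, 1], [-19, 58.7, 3, 0, 0, 0.942, 1], [-19, 58.7, 3, 0, 0, 0.942, 1], [-19, 58.7, 3, 0, 0, 0.942, 1], [-19, 58.7, 3, 0, 0, 0.942, 1], [-19, 58.7, 3, 0, 0, 0.942, 1], [-19, 58.7, 3, 0, 0, 0.942, 1], [-19, 58.7, 3, 0, 0, 0.942, 1]]]}}

```text
time_s: 2.87
ee_pos: [0.5066, -0.3191, 0.2009]
eef_rot: [3.141, -0.0, -0.588]
force: [0.7, 0.1, 0.3]
grip_width: 0.0945
```

```bash
python3 - <<'E'
from h import *
c=shot('wrist','w_pl');o=ctrl.get_obs();print(o['time_s'],o['ee_pos'],o['eef_rot'])
E
```

```text
2.9167 [ 0.5065498  -0.31928903  0.20101267] [ 3.14076153e+00 -5.10001931e-04 -5.88362875e-01]
```

View pics/w_pl.png

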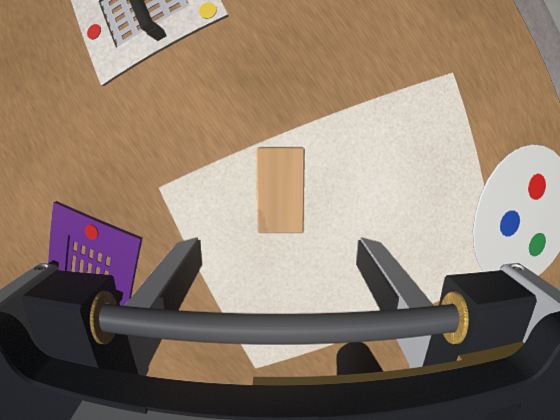

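The plaque is nearly aligned with the tool, with corners at about (258,147), (304,148), (303,233) and (257,233).

```bash
python3 - <<'E'
from h import *
c=load('w_pl');h=cv2.cvtColor(c['frame'],cv2.COLOR_BGR2HSV)
m=cv2.inRange(h,(5,85,80),(25,255,255));m[:140]=0;m[240:]=0;m[:,:240]=0;m[:,320:]=0
k=max(cv2.findContours(m,0,1)[0],key=cv2.contourArea);r=cv2.minAreaRect(k);b=cv2.boxPoints(r);print(r,b.tolist())
b=b[np.lexsort((b[:,0],b[:,1]))]; tl,tr=sorted(b[:2].tolist());bl,br=sorted(b[2:].tolist())
q=[onz(c,*p,.018,True) for p in(tl,tr,br,bl)]  # image up = tool -y ; image right = tool x
P=[[.05,.027],[.05,-.027],[-.05,-.027],[-.05,.027]]
t,th,res=fit(P,q);print(t,th,res)
for a in(0,np.pi):
  y=th+np.pi/2+a;print((y+np.pi)%(2*np.pi)-np.pi)
y=th+np.pi/2;y=min((y,y-np.pi),key=lambda v:abs(v+.588))
goto([*t,.06],y);goto([*t,.006],y)
E
```

```text
((280.0, 190.0), (84.0, 46.0), 90.0) [[257.0, 148.0], [303.0, 148.0], [303.0, 232.0], [257.0, 232.0]]
[ 0.50974229 -0.32096887] 0.9844774316593204 [0.00167835 0.0016948  0.00093512 0.00097597]
2.5552737584542164
-0.5863188951355767
cm [ 0.35 -0.05 14.1 ] rot [ 0.001 -0.001 -0.002] rows 3.4
cm [ 0.35 -0.05 19.5 ] rot [ 0.001 -0.001 -0.002] rows 4.7
```

Call:
{"api": "play_rows", "payload": {"steps": [[[0.35, -0.05, 14, 0, 0, 0, 1], [0.35, -0.05, 14, 0, 0, 0, 1], [0.35, -0.05, 14, 0, 0, 0, 1], [0.35, -0.05, 14, 0, 0, 0, 1], [0.35, -0.05, 17, 0, 0, 0, 1], [0.35, -0.05, 18.5, 0, 0, 0, 1], [0.35, -0.05, 19.3, 0, 0, 0, 1], [0.35, -0.05, 19.6, 0, 0, 0, 1], [0.35, -0.05, 19.65, 0, 0, 0, 1], [0.35, -0.05, 19.65, 0, 0, 0, 1], [0.35, -0.05, 19.65, 0, 0, 0, 0.4], [0.35, -0.05, 19.65, 0, 0, 0, 0.4], [0.35, -0.05, 19.65, 0, 0, 0, 0.4], [0.35, -0.05, 19.65, 0, 0, 0, 0.4], [0.35, -0.05, 19.65, 0, 0, 0, 0.4], [0.35, -0.05, 19.65, 0, 0, 0, 0.4], [0.35, -0.05, 19.65, 0, 0, 0, 0.4], [0.35, -0.05, 19.65, 0, 0, 0, 0.4]]], "force": 15}}

```text
time_s: 4.42
ee_pos: [0.5097, -0.321, 0.0045]
eef_rot: [3.141, -0.0, -0.588]
force: [0.3, -0.2, 1.6]
grip_width: 0.0539
```

```bash
python3 - <<'E'
from h import *
o=ctrl.get_obs();print(o['time_s'],o['ee_pos'],o['eef_rot'],o['grip_width'],o['force'])
p=o['ee_pos']
goto([*p[:2],.16],o['eef_rot'][2])
E
```

```text
4.4167 [ 0.50971504 -0.32099236  0.00454303] [ 3.14072217e+00 -3.69525317e-04 -5.88302125e-01] 0.053876294779238755 [ 0.26471886 -0.24228312  1.55847769]
cm [ 1.000e-02  1.000e-02 -1.555e+01] rot [ 0.001 -0.    -0.   ] rows 3.7
```

Call:
{"api": "play_rows", "payload": {"steps": [[[0, 0, -4, 0, 0, 0, 0.4], [0, 0, -8, 0, 0, 0, 0.4], [0, 0, -12, 0, 0, 0, 0.4], [0, 0, -15, 0, 0, 0, 0.4], [-36.8, -50.2, -15, 0, 0, 0.643, 0.4], [-36.8, -50.2, -15, 0, 0, 0.643, 0.4], [-36.8, -50.2, -15, 0, 0, 0.643, 0.4], [-36.8, -50.2, -15, 0, 0, 0.643, 0.4], [-36.8, -50.2, -15, 0, 0, 0.643, 0.4], [-36.8, -50.2, -15, 0, 0, 0.643, 0.4], [-36.8, -50.2, -15, 0, 0, 0.643, 0.4], [-36.8, -50.2, -15, 0, 0, 0.643, 0.4], [-36.8, -50.2, -15, 0, 0, 0.643, 0.4], [-36.8, -50.2, -15, 0, 0, 0.643, 0.4], [-36.8, -50.2, -15, 0, 0, 0.643, 0.4], [-36.8, -50.2, -15, 0, 0, 0.643, 0.4], [-36.8, -50.2, -15, 0, 0, 0.643, 0.4], [-36.8, -50.2, -15, 0, 0, 0.643, 0.4], [-36.8, -50.2, -15, 0, 0, 0.643, 0.4], [-36.8, -50.2, -15, 0, 0, 0.643, 0.4]]]}}

```text
time_s: 6.08
ee_pos: [0.481, 0.3062, 0.1537]
eef_rot: [3.141, 0.0, -1.227]
force: [-1.1, 1.0, -1.5]
grip_width: 0.0537
```

Call:
{"api": "play_rows", "payload": {"steps": [[[0, 0, 0, 0, 0, 0, 0.4], [0, 0, 0, 0, 0, 0, 0.4]]]}}

```text
time_s: 6.25
ee_pos: [0.4806, 0.3064, 0.1533]
eef_rot: [3.141, 0.0, -1.226]
force: [-0.2, -0.1, -1.1]
grip_width: 0.0539
```

```bash
python3 - <<'E'
from h import *
c=shot('wrist','w_nest');o=ctrl.get_obs();print(o['time_s'],o['ee_pos'],o['eef_rot'],o['grip_width'])
goto([.4825,.301,.15],-1.231)
E
```

```text
6.3 [0.48092622 0.30555818 0.15345949] [ 3.14085319e+00 -1.16352982e-04 -1.22727568e+00] 0.053687766228671066
cm [0.48 0.01 0.35] rot [ 0.001 -0.     0.004] rows 0.1
```

View pics/w_nest.png

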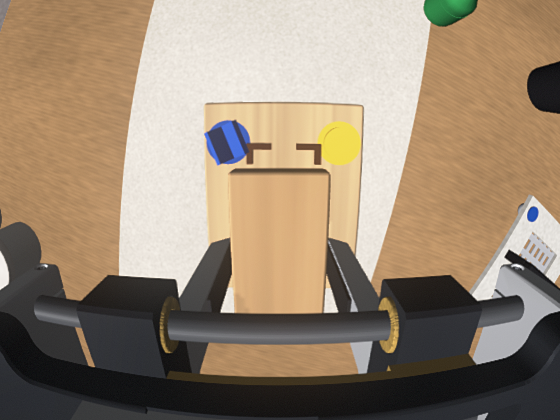

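The plaque is held straight, its far top edge at (230..329,171). Blue is at (228,143), yellow at (339,143), and the far board edge runs (206,103)-(363,105). I check the offsets from these.

```bash
python3 - <<'E'
from h import *
c=load('w_nest');h=cv2.cvtColor(c['frame'],cv2.COLOR_BGR2HSV)
q=[]
for n,lo,hi,z in(('blue',(105,120,40),(125,255,255),.024),('yel',(24,150,120),(34,255,255),.018)):
    m=cv2.inRange(h,lo,hi);m[:100]=0;m[180:]=0;m[:,:195]=0;m[:,375:]=0
    k=max(cv2.findContours(m,0,1)[0],key=cv2.contourArea);M=cv2.moments(cv2.convexHull(k));p=(M['m10']/M['m00'],M['m01']/M['m00']);print(n,p);q.append(onz(c,*p,z,True))
print('seats2',fit(T3[1:],q))
print('edge2',fit([[.1,.08],[.1,-.08]],[onz(c,*p,.012,True) for p in((206,103),(363,105))]))
print('stops2',fit([[.059,.036],[.059,-.036]],[onz(c,*p,.022,True) for p in((247,142.5),(321.5,144))])) 
print('plaque far edge',fit([[.05,.027],[.05,-.027]],[onz(c,*p,.167,True) for p in((230,171),(329,172))]))
E
```

```text
blue (227.83882374837148, 141.821701098083)
yel (338.8746100311975, 142.76097912167026)
seats2 (array([0.48271436, 0.30028938]), np.float64(0.3370562534944062), array([0.00144983, 0.00144983]))
edge2 (array([0.48183772, 0.29943242]), np.float64(0.33698050800079177), array([0.00211498, 0.00211498]))
stops2 (array([0.48242602, 0.30045107]), np.float64(0.3281257103868121), array([0.00037936, 0.00037936]))
plaque far edge (array([0.48237146, 0.30498602]), np.float64(0.33609870190213587), array([0.00131245, 0.00131245]))
```

```bash
python3 - <<'E'
from h import *
goto([.481,.301,.045],-1.23);goto([.481,.301,.017],-1.23)
E
```

```text
cm [ 0.43  0.14 10.85] rot [ 0.001 -0.     0.003] rows 2.6
cm [ 0.43  0.14 13.65] rot [ 0.001 -0.     0.003] rows 3.3
```

Call:
{"api": "play_rows", "payload": {"steps": [[[0.43, 0.14, 4, 0, 0, 0.003, 0.4], [0.43, 0.14, 7, 0, 0, 0.003, 0.4], [0.43, 0.14, 9.5, 0, 0, 0.003, 0.4], [0.43, 0.14, 10.8, 0, 0, 0.003, 0.4], [0.43, 0.14, 10.8, 0, 0, 0.003, 0.4], [0.43, 0.14, 10.8, 0, 0, 0.003, 0.4], [0.43, 0.14, 11.5, 0, 0, 0.003, 0.4], [0.43, 0.14, 12, 0, 0, 0.003, 0.4], [0.43, 0.14, 12.5, 0, 0, 0.003, 0.4], [0.43, 0.14, 12.9, 0, 0, 0.003, 0.4], [0.43, 0.14, 13.2, 0, 0, 0.003, 0.4], [0.43, 0.14, 13.4, 0, 0, 0.003, 0.4], [0.43, 0.14, 13.5, 0, 0, 0.003, 0.4], [0.43, 0.14, 13.6, 0, 0, 0.003, 0.4], [0.43, 0.14, 13.6, 0, 0, 0.003, 0.4], [0.43, 0.14, 13.6, 0, 0, 0.003, 0.4]]]}}

```text
time_s: 7.63
ee_pos: [0.481, 0.301, 0.0176]
eef_rot: [3.141, -0.0, -1.23]
force: [0.1, 0.5, -0.8]
grip_width: 0.0537
```

Call:
{"api": "play_rows", "payload": {"steps": [[[0, 0, 0.1, 0, 0, 0, 0.4], [0, 0, 0.1, 0, 0, 0, 0.4], [0, 0, 0.1, 0, 0, 0, 0.65], [0, 0, 0.1, 0, 0, 0, 0.8], [0, 0, 0.1, 0, 0, 0, 0.8], [0, 0, 0.1, 0, 0, 0, 0.8], [0, 0, 0.1, 0, 0, 0, 0.8], [0, 0, -3, 0, 0, 0, 0.8], [0, 0, -7, 0, 0, 0, 0.8], [0, 0, -11, 0, 0, 0, 0.8], [0, 0, -15, 0, 0, 0, 1], [0, 0, -19, 0, 0, 0, 1], [0, 0, -21, 0, 0, 0, 1], [0, 0, -21, 0, 0, 0, 1], [0, 0, -21, 0, 0, 0, 1], [0, 0, -21, 0, 0, 0, 1]]]}}

```text
time_s: 8.97
ee_pos: [0.4807, 0.3009, 0.2263]
eef_rot: [3.139, -0.0, -1.23]
force: [0.3, -0.1, -0.3]
grip_width: 0.0943
```

```bash
python3 - <<'E'
from h import *
c=shot('wrist','w_pl2');o=ctrl.get_obs();print(o['time_s'],o['ee_pos'],o['eef_rot'],o['grip_width'])
cv2.imwrite('pics/w_pl2c.png',cv2.resize(c['frame'][90:260,180:380],(800,680))[:600])
goto([.507,-.037,.23],-.168)
E
```

```text
9.0167 [0.48064601 0.30082384 0.22595564] [ 3.13848353e+00 -4.82860215e-04 -1.23028706e+00] 0.09372850733741686
cm [32.72  8.8  -0.36] rot [ 3.000e-03  1.000e-03 -1.062e+00] rows 8.5
```

View pics/w_pl2c.png

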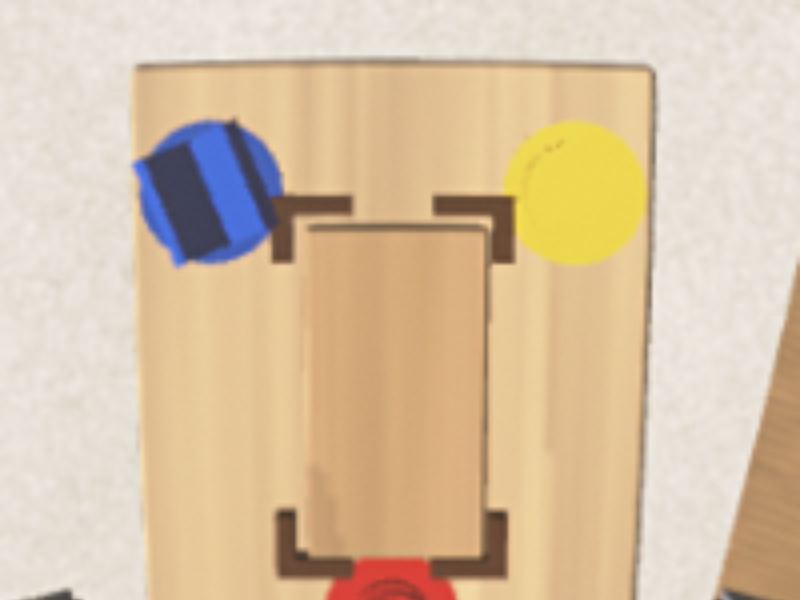

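The plaque lies flat inside all four stops: about (305..487, 225..558) in the crop. Now to the frame.

Call:
{"api": "play_rows", "payload": {"steps": [[[32.7, 8.8, -0.4, 0, 0, -1.062, 1], [32.7, 8.8, -0.4, 0, 0, -1.062, 1], [32.7, 8.8, -0.4, 0, 0, -1.062, 1], [32.7, 8.8, -0.4, 0, 0, -1.062, 1], [32.7, 8.8, -0.4, 0, 0, -1.062, 1], [32.7, 8.8, -0.4, 0, 0, -1.062, 1], [32.7, 8.8, -0.4, 0, 0, -1.062, 1], [32.7, 8.8, -0.4, 0, 0, -1.062, 1], [32.7, 8.8, -0.4, 0, 0, -1.062, 1], [32.7, 8.8, -0.4, 0, 0, -1.062, 1], [32.7, 8.8, -0.4, 0, 0, -1.062, 1], [32.7, 8.8, -0.4, 0, 0, -1.062, 1], [32.7, 8.8, -0.4, 0, 0, -1.062, 1], [32.7, 8.8, -0.4, 0, 0, -1.062, 1]]]}}

```text
time_s: 10.18
ee_pos: [0.5068, -0.0358, 0.23]
eef_rot: [3.14, 0.003, -0.168]
force: [0.6, 1.0, -0.2]
grip_width: 0.094
```

```bash
cat >> h.py <<'E'
def dots(c,zs,box,fish=True):
    h=cv2.cvtColor(c['frame'],cv2.COLOR_BGR2HSV);bx=np.zeros((420,560),np.uint8);x0,y0,x1,y1=box;bx[y0:y1,x0:x1]=255;q=[]
    for (n,lo,hi),z in zip((('red',(0,140,60),(8,255,255)),('blue',(105,110,40),(125,255,255)),('yel',(22,140,120),(34,255,255))),zs):
        m=cv2.inRange(h,lo,hi)
        if n=='red': m|=cv2.inRange(h,(172,140,60),(180,255,255))
        k=max(cv2.findContours(m&bx,0,1)[0],key=cv2.contourArea);M=cv2.moments(cv2.convexHull(k));p=(M['m10']/M['m00'],M['m01']/M['m00']);print(n,np.round(p,1),cv2.contourArea(k));q.append(onz(c,*p,z,fish))
    return q
E
python3 - <<'E'
from h import *
c=shot('wrist','w_fr');o=ctrl.get_obs();print(o['time_s'],o['ee_pos'],o['eef_rot'],o['grip_width'])
t,th,r=fit(T3,dots(c,[.026]*3,(150,60,420,270)));print(t,th,r)
goto([*t,.12],th);goto([*t,.05],th)
c=load('w_pl2');print('jig',fit(T3,dots(c,[.024,.024,.018],(200,90,370,270))))
E
```

```text
10.2333 [ 0.50688751 -0.03584414  0.23016209] [ 3.13975014e+00  2.84926425e-03 -1.67970367e-01] 0.09363430868276251
red [217.9 188.9] 159.5
blue [330.7 143.3] 176.5
yel [327.5 232.5] 143.0
[ 0.50883559 -0.03833877] -0.1689746800181772 [0.00021225 0.00035989 0.0002969 ]
cm [ 0.27  0.19 11.02] rot [0.002 0.003 0.001] rows 2.6
cm [ 0.29  0.18 18.02] rot [0.002 0.003 0.001] rows 4.3
red [277.5 243.6] 782.5
blue [232.6 137.6] 337.0
yel [323.3 137.8] 917.5
jig (array([0.48375086, 0.30081668]), np.float64(0.334768940771497), array([0.00256317, 0.00199278, 0.00177559]))
```

View pics/w_fr.png

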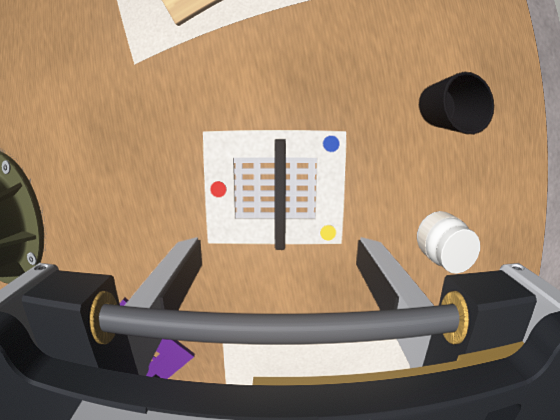

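Call:
{"api": "play_rows", "payload": {"steps": [[[0.28, 0.18, 4, 0.002, 0.003, 0.001, 1], [0.28, 0.18, 8, 0.002, 0.003, 0.001, 1], [0.28, 0.18, 11, 0.002, 0.003, 0.001, 1], [0.28, 0.18, 13.5, 0.002, 0.003, 0.001, 1], [0.28, 0.18, 15.5, 0.002, 0.003, 0.001, 1], [0.28, 0.18, 17, 0.002, 0.003, 0.001, 1], [0.28, 0.18, 17.8, 0.002, 0.003, 0.001, 1], [0.28, 0.18, 18.1, 0.002, 0.003, 0.001, 1], [0.28, 0.18, 18.1, 0.002, 0.003, 0.001, 1], [0.28, 0.18, 18.1, 0.002, 0.003, 0.001, 0.5], [0.28, 0.18, 18.1, 0.002, 0.003, 0.001, 0.3], [0.28, 0.18, 18.1, 0.002, 0.003, 0.001, 0.2], [0.28, 0.18, 18.1, 0.002, 0.003, 0.001, 0], [0.28, 0.18, 18.1, 0.002, 0.003, 0.001, 0], [0.28, 0.18, 18.1, 0.002, 0.003, 0.001, 0], [0.28, 0.18, 18.1, 0.002, 0.003, 0.001, 0], [0.28, 0.18, 18.1, 0.002, 0.003, 0.001, 0], [0.28, 0.18, 18.1, 0.002, 0.003, 0.001, 0], [0.28, 0.18, 18.1, 0.002, 0.003, 0.001, 0], [0.28, 0.18, 18.1, 0.002, 0.003, 0.001, 0]]], "force": 40}}

```text
time_s: 11.9
ee_pos: [0.5087, -0.0383, 0.0491]
eef_rot: [-3.142, -0.0, -0.169]
force: [-0.3, -0.5, -0.5]
grip_width: 0.0236
```

Call:
{"api": "play_rows", "payload": {"steps": [[[0, 0, -1, 0, 0, 0, 0], [0, 0, -3, 0, 0, 0, 0], [0, 0, -6, 0, 0, 0, 0], [0, 0, -9, 0, 0, 0, 0], [0, 0, -12, 0, 0, 0, 0], [0, 0, -15, 0, 0, 0, 0], [0, 0, -15, 0, 0, 0, 0], [0, 0, -15, 0, 0, 0, 0], [0, 0, -15, 0, 0, 0, 0], [0, 0, -15, 0, 0, 0, 0]]]}}

```text
time_s: 12.73
ee_pos: [0.5082, -0.0383, 0.1982]
eef_rot: [-3.142, 0.002, -0.169]
force: [0.4, 0.3, -0.3]
grip_width: 0.0004
```

```bash
python3 - <<'E'
from h import *
c=shot('wrist','w_fh');o=ctrl.get_obs();p=o['ee_pos'];print(o['time_s'],p,o['eef_rot'],o['grip_width'],o['force'])
z=p[2]-.0495+.026
t,th,r=fit(T3,dots(c,[z]*3,(100,20,460,310)));print(t,th,r)
goto([.483,.3007,.20],.338)
E
```

```text
12.7833 [ 0.508249   -0.03829577  0.19810074] [-3.14156314e+00  1.90096200e-03 -1.68973094e-01] 0.00035483792714403086 [ 0.52581732 -0.80674838 -0.18173731]
red [214.3 193.5] 190.0
blue [337.1 144.3] 208.5
yel [333.3 240.6] 175.0
[ 0.51057098 -0.00874799] -0.17050631604729297 [0.03774432 0.02984308 0.02976905]
cm [ -8.19 -32.99  -0.17] rot [-0.001  0.002 -0.507] rows 8.2
```

The fingers had not finished closing when I lifted, so the frame stayed behind. I re-measure and retry with a longer close.

```bash
python3 - <<'E'
from h import *
c=load('w_fh')
t,th,r=fit(T3,dots(c,[.026]*3,(100,20,460,310)));print(t,th,r)
goto([*t,.049],th)
E
```

```text
red [214.3 193.5] 190.0
blue [337.1 144.3] 208.5
yel [333.3 240.6] 175.0
[ 0.51269382 -0.04012024] -0.17050631604729322 [0.0003943  0.00024021 0.00036853]
cm [ 0.5   0.11 14.91] rot [-0.     0.002  0.002] rows 3.6
```

Call:
{"api": "play_rows", "payload": {"steps": [[[0, 0, 0, 0, 0, 0, 1], [0, 0, 0, 0, 0, 0, 1], [0, 0, 0, 0, 0, 0, 1], [0, 0, 0, 0, 0, 0, 1], [0, 0, 0, 0, 0, 0, 1], [0, 0, 0, 0, 0, 0, 1], [0, 0, 0, 0, 0, 0, 1], [0, 0, 0, 0, 0, 0, 1], [0, 0, 0, 0, 0, 0, 1], [0, 0, 0, 0, 0, 0, 1], [0, 0, 0, 0, 0, 0, 1], [0, 0, 0, 0, 0, 0, 1]]]}}

```text
time_s: 13.78
ee_pos: [0.5083, -0.0383, 0.1981]
eef_rot: [-3.142, 0.002, -0.169]
force: [-0.9, -0.9, -0.1]
grip_width: 0.0771
```

```bash
python3 - <<'E'
from h import *
c=shot('wrist','w_fr2');o=ctrl.get_obs();print(o['time_s'],o['ee_pos'],o['eef_rot'],o['grip_width'])
t,th,r=fit(T3,dots(c,[.026]*3,(100,20,460,310)));print(t,th,r)
goto([*t,.049],th)
E
```

```text
13.8333 [ 0.50826807 -0.03828169  0.19811748] [-3.14152220e+00  1.84509769e-03 -1.68966968e-01] 0.0806689962983333
red [214.3 193.5] 190.0
blue [337.  144.3] 205.5
yel [333.2 240.6] 174.0
[ 0.51269548 -0.04010905] -0.17030452372633434 [0.00036431 0.00024145 0.00038891]
cm [ 0.49  0.11 14.91] rot [-0.     0.002  0.001] rows 3.6
```

Call:
{"api": "play_rows", "payload": {"steps": [[[0.4, 0.11, 0, 0, 0.002, 0.001, 1], [0.4, 0.11, 0, 0, 0.002, 0.001, 1], [0.4, 0.11, 4, 0, 0.002, 0.001, 1], [0.4, 0.11, 7, 0, 0.002, 0.001, 1], [0.4, 0.11, 10, 0, 0.002, 0.001, 1], [0.4, 0.11, 12, 0, 0.002, 0.001, 1], [0.4, 0.11, 13.5, 0, 0.002, 0.001, 1], [0.4, 0.11, 14.5, 0, 0.002, 0.001, 1], [0.4, 0.11, 14.9, 0, 0.002, 0.001, 1], [0.4, 0.11, 14.9, 0, 0.002, 0.001, 1], [0.4, 0.11, 14.9, 0, 0.002, 0.001, 0], [0.4, 0.11, 14.9, 0, 0.002, 0.001, 0], [0.4, 0.11, 14.9, 0, 0.002, 0.001, 0], [0.4, 0.11, 14.9, 0, 0.002, 0.001, 0], [0.4, 0.11, 14.9, 0, 0.002, 0.001, 0], [0.4, 0.11, 14.9, 0, 0.002, 0.001, 0], [0.4, 0.11, 14.9, 0, 0.002, 0.001, 0], [0.4, 0.11, 14.9, 0, 0.002, 0.001, 0], [0.4, 0.11, 14.9, 0, 0.002, 0.001, 0], [0.4, 0.11, 14.9, 0, 0.002, 0.001, 0]]], "force": 40}}

```text
time_s: 15.5
ee_pos: [0.5117, -0.04, 0.0491]
eef_rot: [-3.142, -0.0, -0.17]
force: [-0.1, -0.5, 0.1]
grip_width: 0.0306
```

Call:
{"api": "play_rows", "payload": {"steps": [[[0, 0, 0, 0, 0, 0, 0], [0, 0, 0, 0, 0, 0, 0], [0, 0, 0, 0, 0, 0, 0], [0, 0, 0, 0, 0, 0, 0], [0, 0, 0, 0, 0, 0, 0], [0, 0, 0, 0, 0, 0, 0], [0, 0, 0, 0, 0, 0, 0], [0, 0, 0, 0, 0, 0, 0], [0, 0, 0, 0, 0, 0, 0], [0, 0, 0, 0, 0, 0, 0], [0, 0, 0, 0, 0, 0, 0]]]}}

```text
time_s: 16.42
ee_pos: [0.5118, -0.04, 0.0491]
eef_rot: [-3.142, -0.0, -0.17]
force: [-1.5, 0.0, 0.5]
grip_width: 0.0117
```

Now gripped at 11.7 mm. Lift and check.

Call:
{"api": "play_rows", "payload": {"steps": [[[0, 0, -0.5, 0, 0, 0, 0], [0, 0, -2, 0, 0, 0, 0], [0, 0, -4, 0, 0, 0, 0], [0, 0, -7, 0, 0, 0, 0], [0, 0, -10, 0, 0, 0, 0], [0, 0, -12, 0, 0, 0, 0], [0, 0, -12, 0, 0, 0, 0], [0, 0, -12, 0, 0, 0, 0], [0, 0, -12, 0, 0, 0, 0], [0, 0, -12, 0, 0, 0, 0]]]}}

```text
time_s: 17.25
ee_pos: [0.511, -0.0399, 0.1673]
eef_rot: [3.142, 0.003, -0.17]
force: [0.0, 0.2, -3.6]
grip_width: 0.0118
```

```bash
python3 - <<'E'
from h import *
c=shot('wrist','w_fh2');o=ctrl.get_obs();p=o['ee_pos'];print(o['time_s'],p,o['eef_rot'],o['grip_width'],o['force'])
t,th,r=fit(T3,dots(c,[p[2]-.049+.026]*3,(60,5,500,330)));print(t,th,r)
Rm=R.from_euler('xyz',o['eef_rot']).inv();print('in tool mm',Rm.apply([*(t-p[:2]),0])*1000)
goto([.483,.3007,.17],.338)
E
```

```text
17.3 [ 0.5110836  -0.03989889  0.16749831] [-3.14157027e+00  2.67029158e-03 -1.69998397e-01] 0.011647415828763068 [-1.1471246   0.49791895 -3.14656632]
red [168.9 236.6] 531.0
blue [373.1 155. ] 659.0Traceback (most recent call last):
  File "<stdin>", line 3, in <module>
  File "h.py", line 31, in dots
    k=max(cv2.findContours(m&bx,0,1)[0],key=cv2.contourArea);M=cv2.moments(cv2.convexHull(k));p=(M['m10']/M['m00'],M['m01']/M['m00']);print(n,np.round(p,1),cv2.contourArea(k));q.append(onz(c,*p,z,fish))
ValueError: max() iterable argument is empty
```

```bash
python3 - <<'E'
from h import *
c=load('w_fh2');o=ctrl.get_obs();p=o['ee_pos']
h=cv2.cvtColor(c['frame'],cv2.COLOR_BGR2HSV);q=[]
for lo,hi in(((0,140,60),(8,255,255)),((105,110,40),(125,255,255))):
    m=cv2.inRange(h,lo,hi);m[330:]=0
    k=max(cv2.findContours(m,0,1)[0],key=cv2.contourArea);e=cv2.fitEllipse(k);print(e);q.append(onz(c,*e[0],p[2]-.049+.026,True))
t,th,r=fit(T3[:2],q);print(t,th,r)
Rm=R.from_euler('xyz',o['eef_rot']).inv();print('in tool mm',Rm.apply([*(t-p[:2]),0])*1000)
goto([.483,.3007,.17],.338)
E
```

```text
((168.85301208496094, 236.6888885498047), (24.63787269592285, 27.550235748291016), 139.13076782226562)
((373.0600280761719, 154.96209716796875), (28.474491119384766, 29.539901733398438), 173.9358367919922)
[ 0.51271001 -0.04017604] -0.1681152205504646 [0.00054314 0.00054314]
in tool mm [ 1.64984936 -0.0020029  -0.00440554]
cm [ -8.53 -33.09  -0.23] rot [-0.001  0.003 -0.508] rows 8.2
```

The frame is in hand: 3.5 N of weight, dots where expected. The jaw-centred grasps show a camera bias of about +1.3 mm along tool x. Corrected for it, the jig is at about (0.482, 0.301), yaw 0.337.

Call:
{"api": "play_rows", "payload": {"steps": [[[-2, -8.3, -0.2, 0, 0.003, -0.127, 0], [-4, -16.5, -0.2, 0, 0.003, -0.254, 0], [-4, -16.5, -0.2, 0, 0.003, -0.254, 0], [-6.5, -24.8, -0.2, 0, 0.003, -0.38, 0], [-6.5, -24.8, -0.2, 0, 0.003, -0.38, 0], [-6.5, -24.8, -0.2, 0, 0.003, -0.38, 0], [-8.7, -33.1, -0.2, 0, 0.003, -0.507, 0], [-8.7, -33.1, -0.2, 0, 0.003, -0.507, 0], [-8.7, -33.1, -0.2, 0, 0.003, -0.507, 0], [-8.7, -33.1, -0.2, 0, 0.003, -0.507, 0], [-8.7, -33.1, -0.2, 0, 0.003, -0.507, 0], [-8.7, -33.1, -0.2, 0, 0.003, -0.507, 0], [-8.7, -33.1, -0.2, 0, 0.003, -0.507, 0], [-8.7, -33.1, -0.2, 0, 0.003, -0.507, 0], [-8.7, -33.1, -0.2, 0, 0.003, -0.507, 0]]]}}

```text
time_s: 18.55
ee_pos: [0.4816, 0.3002, 0.1698]
eef_rot: [-3.141, -0.001, 0.336]
force: [0.2, 1.1, -2.9]
grip_width: 0.0119
```

```bash
python3 - <<'E'
from h import *
a=shot('scene','s_h');b=shot('side','d_h');o=ctrl.get_obs();p=o['ee_pos'];print(o['time_s'],p,o['eef_rot'],o['grip_width'],o['force'])
goto([.4818,.3013,.10],.337)
goto([.4818,.3013,.067],.337)
f=lambda i,x,y:cv2.resize(i[y-60:y+60,x-53:x+53],(400,453),interpolation=cv2.INTER_CUBIC)
cv2.imwrite('pics/h.png',np.hstack([f(a['frame'],340,145),f(b['frame'],217,160)]))
E
```

```text
18.65 [0.48151892 0.30057836 0.16982652] [-3.14104265e+00 -6.85619101e-04  3.36245054e-01] 0.01180710743769389 [-0.27541506  0.42124108 -2.66955787]
cm [ 0.05 -0.06  6.98] rot [-0.001 -0.001 -0.001] rows 1.7
cm [ 0.04 -0.05 10.28] rot [-0.001 -0.001 -0.001] rows 2.5
```

View pics/h.png

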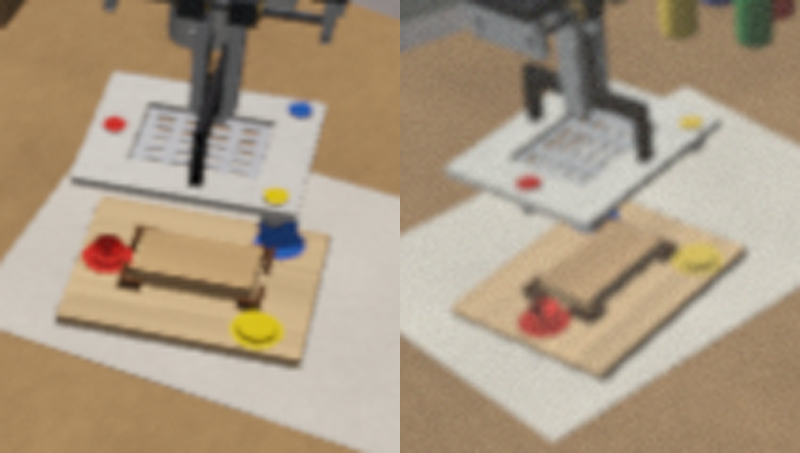

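The frame is level over the jig with each dot above its own colour, and the plaque is in the nest. Lowering slowly.

Call:
{"api": "play_rows", "payload": {"steps": [[[0.05, -0.05, 2, 0, -0.001, -0.001, 0], [0.05, -0.05, 4, 0, -0.001, -0.001, 0], [0.05, -0.05, 6, 0, -0.001, -0.001, 0], [0.05, -0.05, 7, 0, -0.001, -0.001, 0], [0.05, -0.05, 7.8, 0, -0.001, -0.001, 0], [0.05, -0.05, 8.3, 0, -0.001, -0.001, 0], [0.05, -0.05, 8.6, 0, -0.001, -0.001, 0], [0.05, -0.05, 8.9, 0, -0.001, -0.001, 0], [0.05, -0.05, 9.1, 0, -0.001, -0.001, 0], [0.05, -0.05, 9.3, 0, -0.001, -0.001, 0], [0.05, -0.05, 9.5, 0, -0.001, -0.001, 0], [0.05, -0.05, 9.6, 0, -0.001, -0.001, 0], [0.05, -0.05, 9.7, 0, -0.001, -0.001, 0], [0.05, -0.05, 9.8, 0, -0.001, -0.001, 0], [0.05, -0.05, 9.8, 0, -0.001, -0.001, 0], [0.05, -0.05, 9.8, 0, -0.001, -0.001, 0]]]}}

```text
time_s: 19.98
ee_pos: [0.4819, 0.3013, 0.0719]
eef_rot: [-3.141, 0.0, 0.337]
force: [-0.1, -0.9, -3.4]
grip_width: 0.0116
```

Call:
{"api": "play_rows", "payload": {"steps": [[[0, 0, 0.1, 0, 0, 0, 0], [0, 0, 0.15, 0, 0, 0, 0], [0, 0, 0.2, 0, 0, 0, 0], [0, 0, 0.25, 0, 0, 0, 0], [0, 0, 0.3, 0, 0, 0, 0], [0, 0, 0.35, 0, 0, 0, 0], [0, 0, 0.35, 0, 0, 0, 0], [0, 0, 0.35, 0, 0, 0, 0]]]}}

```text
time_s: 20.65
ee_pos: [0.4818, 0.3014, 0.0684]
eef_rot: [-3.141, 0.0, 0.337]
force: [-1.0, -0.1, -3.7]
grip_width: 0.0114
```

Call:
{"api": "play_rows", "payload": {"steps": [[[0, 0, 0.04, 0, 0, 0, 0], [0, 0, 0.08, 0, 0, 0, 0], [0, 0, 0.12, 0, 0, 0, 0], [0, 0, 0.14, 0, 0, 0, 0], [0, 0, 0.14, 0, 0, 0, 0], [0, 0, 0.14, 0, 0, 0, 0]]]}}

```text
time_s: 21.15
ee_pos: [0.4818, 0.3015, 0.0673]
eef_rot: [-3.141, 0.0, 0.337]
force: [-3.1, -0.5, 5.9]
grip_width: 0.0118
```

Contact (+9 N), so release gently.

Call:
{"api": "play_rows", "payload": {"steps": [[[0, 0, 0, 0, 0, 0, 0.05], [0, 0, 0, 0, 0, 0, 0.1], [0, 0, 0, 0, 0, 0, 0.2], [0, 0, 0, 0, 0, 0, 0.3], [0, 0, 0, 0, 0, 0, 0.5], [0, 0, 0, 0, 0, 0, 0.5], [0, 0, 0, 0, 0, 0, 0.5], [0, 0, 0, 0, 0, 0, 0.5], [0, 0, 0, 0, 0, 0, 0.5], [0, 0, 0, 0, 0, 0, 0.5], [0, 0, 0, 0, 0, 0, 0.5], [0, 0, 0, 0, 0, 0, 0.5]]], "force": 3}}

```text
time_s: 22.15
ee_pos: [0.4818, 0.3015, 0.0673]
eef_rot: [-3.141, 0.0, 0.337]
force: [0.4, -0.1, 0.5]
grip_width: 0.0467
```

Call:
{"api": "play_rows", "payload": {"steps": [[[0, 0, -1, 0, 0, 0, 0.5], [0, 0, -3, 0, 0, 0, 0.5], [0, 0, -6, 0, 0, 0, 0.5], [0, 0, -9, 0, 0, 0, 0.5], [0, 0, -12, 0, 0, 0, 0.5], [0, 0, -16, 0, 0, 0, 0.5], [0, 0, -16, 0, 0, 0, 0.5], [0, 0, -16, 0, 0, 0, 0.5], [0, 0, -16, 0, 0, 0, 0.5]]]}}

```text
time_s: 22.9
ee_pos: [0.4817, 0.3012, 0.2272]
eef_rot: [-3.141, 0.0, 0.337]
force: [-0.4, 0.1, -1.2]
grip_width: 0.0471
```

```bash
python3 - <<'E'
from h import *
a=shot('scene','s_e');b=shot('side','d_e');w=shot('wrist','w_e');o=ctrl.get_obs();p=o['ee_pos'];print(o['time_s'],p,o['eef_rot'],o['grip_width'],o['force'])
# seated: dot plane z=.044
for n,c,bx,fi in(('wrist',w,(150,60,440,290),True),('scene',a,(290,110,390,185),False),('side',b,(165,130,270,205),False)):
    try: print(n,fit(T3,dots(c,[.044]*3,bx,fi)))
    except Exception as e: print(n,e)
f=lambda i,x,y,s:cv2.resize(i[y-60:y+60,x-53:x+53],(400,453),interpolation=cv2.INTER_CUBIC)
cv2.imwrite('pics/e.png',np.hstack([f(a['frame'],340,155,0),f(b['frame'],217,175,0)]))
E
```

```text
23.05 [0.48150917 0.30112435 0.2261568 ] [-3.14111069e+00  2.24768655e-03  3.37295648e-01] 0.04664679803553265 [ 1.02127179  0.73963314 -0.0186408 ]
red [213.3 191.2] 179.0
blue [332.6 142.8] 195.5
yel [330.  234.8] 104.5
wrist (array([0.4823345, 0.3013391]), np.float64(0.3470536670707358), array([0.00059165, 0.00110252, 0.00113814]))
red [315.5 144.3] 6.5
blue [361.9 140.9] 6.5
yel [354.3 172.9] 69.0
scene (array([0.48498414, 0.29008535]), np.float64(0.25433047322288643), array([0.00643447, 0.01702248, 0.02342288]))
red [199.6 185.7] 17.0
side float division by zero
```

View pics/e.png

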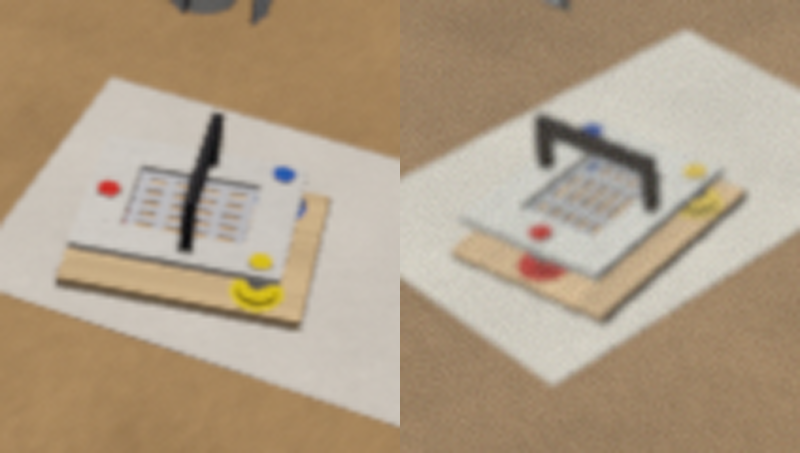

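The frame sits on the jig, gripper clear. To verify each dot's height and position, I triangulate across the three views (expected z = 0.044).

```bash
python3 - <<'E'
from h import *
from scipy.optimize import least_squares
a,b,w=load('s_e'),load('d_e'),load('w_e');k=400/106
S=[(109,188),(284,174),(261,261)];D=[(140,232),(194,131),(295,171)]
h=cv2.cvtColor(w['frame'],cv2.COLOR_BGR2HSV)
m=cv2.inRange(h,(20,80,100),(36,255,255));m[:210]=0;m[260:]=0;m[:,:300]=0;m[:,360:]=0
kk=max(cv2.findContours(m,0,1)[0],key=cv2.contourArea);print('yel ellipse',cv2.boundingRect(kk),cv2.fitEllipse(kk)[0])
W=[(213.3,191.2),(332.6,142.8),cv2.fitEllipse(kk)[0]]
out=[]
for s,d,q in zip(S,D,W):
    A=np.zeros((3,3));B=np.zeros(3)
    for o,v in(ray(a,287+s[0]/k-.4,95+s[1]/k-.4),ray(b,164+d[0]/k-.4,115+d[1]/k-.4),ray(w,*q,True)):
        v=v/np.linalg.norm(v);P=np.eye(3)-np.outer(v,v);A+=P;B+=P@o
    x=np.linalg.solve(A,B);out.append(x);print(x.round(4))
print(fit(T3,out));print('wrist only',fit(T3,[onz(w,*q,.044,True) for q in W]))
cv2.imwrite('pics/we.png',cv2.resize(w['frame'][100:270,170:390],(800,600),interpolation=cv2.INTER_CUBIC))
E
```

```text
yel ellipse (321, 229, 17, 12) (329.9914855957031, 234.5918731689453)
[0.4094 0.2766 0.0441]
[0.5191 0.3726 0.0439]
[0.555  0.2713 0.0432]
(array([0.48038275, 0.30180273]), np.float64(0.3409527978974129), array([0.00036092, 0.00125681, 0.00127003]))
wrist only (array([0.4822673 , 0.30142616]), np.float64(0.34763058387016854), array([0.00055174, 0.00119446, 0.00125844]))
```

View pics/we.png

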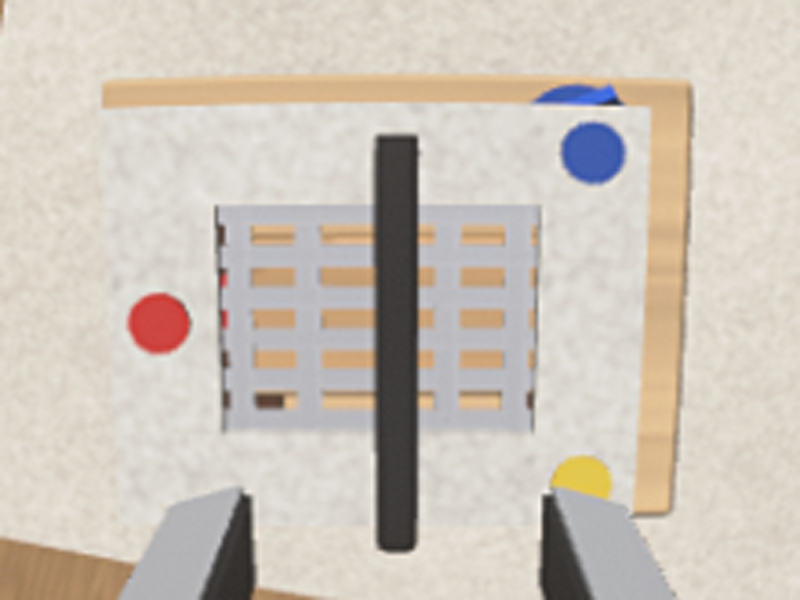

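The wrist view shows the frame square on the board. The dot heights of 44.1, 43.9 and 43.2 mm match the seated 44 mm, so I'm handing in.

```bash
python3 -c "
from h import *
print(ctrl.hand_in())"
```

```text
the job is handed in; nothing more can be done
None
```

I laid the plaque in the nest and released it. Then I gripped the white frame by its handle, lowered it over the plaque until I felt contact (about 9 N), let go and backed off. I handed in at about 23 s; no verdict is reported.

**Slip on the way:** my first handle grasp failed. I lifted before the slow fingers had closed, and the frame stayed on the table. I re-measured and gripped it properly the second time.

**Last checks that agreed:**
- **Plaque:** before the frame went on, it lay inside all four corner stops.
- **Frame height:** the dots triangulate to 44.1 mm (red), 43.9 mm (blue) and 43.2 mm (yellow), against 44 mm when seated.
- **Frame position:** the tool was at 67.3 mm on contact, against 67 mm expected. Frame position estimates were within about 2 mm of the jig's.
- **Gripper:** it was clear of everything when I handed in.

**Checks that failed or disagreed:**
- **Automatic colour detection:** it gave no usable result in the scene and side views (tiny red and blue blobs, then an error), so I read the dots there by eye.
- **Yellow dot:** a finger partly hid it in the wrist view, which left about 1 mm of fit error. The yaw estimates differed by about 0.007 rad.
- **Bystanders:** I did not re-measure the bottle, tub and cup at the end; the arm was not moved near them at low height.

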